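# Fill the candy jar and put its lid on

## Robot

A 6-joint arm with a two-finger parallel gripper is mounted at the origin on the work surface. World frame = base frame: x ahead of the robot, y to its left, z up, the work surface at z = 0. Lengths are in m, angles in rad, forces in N, time in s.
With the tool pointing down it reaches from about 0.375 to 0.9 m from the base axis. Payload 3.1 kg.
Tool frame: the origin (TCP) lies between the finger pads; the fingertips stand 17 mm ahead of it and the grasp point (between the pads) lies 2 mm behind it (robot.nose_length is the distance from the TCP to the fingertips, in m); z points along the fingers, y is the line along which they close (so a half turn about z gives the same grasp; the last joint's range is limited). The gripper opens to 87 mm and grips with 3 to 60 N. Pads are 19 mm wide; open, the fingers measure 117 mm over their backs; the gripper's body (75 mm by 190 mm) begins 51 mm behind the grasp point.
Start: joints at [-1.506, 0.527, 1.433, -0, 1.181, -0.178], TCP at [0.151, -0.606, 0.24] pointing down, gripper open.
Joint ranges: [-3.08, 3.08], [-0.75, 2.2], [0.22, 2.44], [-1.43, 4.57], [0, 2.65], [-2.85, 2.85]. Speed limits (rad/s): [2.79, 2.79, 3.14, 3.14, 3.14, 3.14].

## Interface

Orientations are given as a unit quaternion [x, y, z, w].
In Python, from rig import robot, cams gives the robot as it stands.
- The arm moves only by the shell command python3 -m pendant 'ROWS' [FORCE]. ROWS is JSON, a list of rows, each an object with "jaw": the opening, from 0 (shut) to 1 (fully open); "linear": the shift along the tool's x, y, z in cm, a list of three; "twist": the turn about the tool's z in degrees. A call has 1 to 12 rows; each row shifts and turns the commanded pose from where the row before left it, along the tool's axes as they then stand; what a row does not reach is not made up. A row lasts 1/12 s, in which the tool goes at most 41.7 mm and 7.16 degrees, less where a joint would pass 70% of its speed; a pose out of reach is approached as far as the arm can. A call is refused whole if a number of a shift passes 4.17 or a number of a turn 7.16, either way. A call with a gripper value outside its range is refused whole. The fingers move at their own pace and stop on an object; FORCE is the grip in N (left out, the last holds). Time passes only in rows, so rows that do not move let the fingers close. It gives the time, the measured TCP pose, the force, the opening and the grip force at its end, in the units of the state.
- robot.get_obs(): the state, without advancing time (a new reading comes with each control period).
- cams.camera(name): name is "scene" or "side" or "wrist"; returns a dict with "color" (400x640x3 uint8, blue, green, red), "depth" (400x640 float32, m along the optical axis (not along the pixel's ray), 0 where there is no reading), "fov_y" (degrees; the focal length in pixels is half the picture's height over the tangent of half this angle, whatever the lens; pixels are square), "cx", "cy" (the principal point, pixels), "view" (4x4, takes a point from world to camera coordinates). Camera axes: x right, y down, z forward; pixel columns grow to the right and rows downward; lengths in m; the calibration is good to about 2 mm. A picture is of the moment at which its call begins.
- robot.hand_in(): hands the job in; it is judged then, once.
The state is a dict: "time": time; "q": joint angles; "joint_velocities": joint speeds; "joint_torque": joint torques, N m; "position": TCP position; "tool_rot": TCP orientation; "ft_force": force on the tool from outside, world axes, zero at the start; "moment": the same for the moment, N m; "grip_width": finger opening in m; "grip_force": force on a finger pad.
Only numpy, scipy, OpenCV 4.12 (cv2) and the standard library are available. Lean on these libraries where they do the work, as an engineer would, in place of code of your own. Each camera call takes 0.05 s, during which the arm holds its last target. There are 200 camera calls.

## Task

Take the marble tray by its grip, tip it over the open glass jar so that all three sweet bars slide in, and set the tray back down level on the cabinet top. Then take the wooden lid from its rack, lay it flat on the blue mat, handle up, and let go; take it again by the handle and put it on the jar, fully home. Do not shove the jar along, and leave the bell, remote, key holder and amber jar where they are.

Things in the scene. Friction and masses are not known exactly. Their poses are not given: they have to be found in the camera images.
- jar: Clear square glass candy jar, open on top, loose but heavy (about 0.9 kg): outside 120 x 120 mm, 100 mm high, walls 8 mm, so the mouth is 104 x 104 mm; floor 8 mm thick. A thin green band runs round it 12 mm under the rim. Origin: centre of the underside; x and y along its sides, z up.
- tray: Marble-look ceramic tray (0.28 kg), a scoop: floor 160 (x) x 92 (y) x 6 mm, walls 5 mm thick, 26 mm high on the long sides and the -x end; the +x end is an open lip. Origin: centre of the underside. At the -x end a flat grip tab, 12 mm thick, 44 mm wide (y), 70 mm long from local (-78, 0, 18) mm, leaning outward 30 degrees, along local (-0.5, 0, 0.866), to its end near (-113, 0, 79) mm.
- tray_grip (a point): Point in the middle of the tray's grip tab, 20 mm short of its end edge, at local (-0.103, 0, 0.0613) m of the tray; axes as the tray's (the tab itself leans 30 degrees).
- tray_lip (a point): Middle of the tray's open lip, on the upper side of the floor, local (0.08, 0, 0.006) m of the tray.
- mat: Fixed square blue mat on the cabinet top, 150 x 150 x 4 mm. Origin: centre of its underside, z up.
- rack: Fixed dark wooden lid rack: base board 100 (x) x 150 (y) x 12 mm with four dowels of 8 mm diameter, 60 mm tall above the board, at local x = +-11.5 and y = +-58 mm. The lid stands on edge between the dowels. Origin: centre of the underside.
- lid: Square pale wooden jar lid (0.22 kg), on edge in the rack at the start. Plate 134 (y) x 134 (z) x 12 mm (x -6 to +6). On -x a white plug 98 x 98 mm, 8 mm proud, centred, that enters the jar's mouth; on +x a handle block 60 (y) x 20 (z) mm, 32 mm tall, centred. Origin: middle of the lowest edge; plate centre local (0, 0, 67) mm. z points up as it stands; lying flat, handle up, x points up.
- lid_seat (a point): Centre of the plate's plug-side face, local (-0.006, 0, 0.067) m of the lid; axes as the lid's. When the lid is fully home this point is at the centre of the jar's rim, 100 mm above the jar's underside.
- lid_knob (a point): Grip point in the handle block, 24 mm above the plate's outer face and 8 mm under the block's top, local (0.030, 0, 0.067) m of the lid; axes as the lid's.
- bell: Bystander: chrome desk bell, 80 mm diameter, 56 mm high, origin centre of the underside.
- remote: Bystander: black remote, 150 (x) x 45 x 18 mm, origin centre of the underside.
- keyholder: Bystander: green key holder dish, 110 (x) x 80 x 24 mm, origin centre of the underside.
- sweetjar: Bystander: closed amber jar, 70 mm diameter, 100 mm high, origin centre of the underside.
- bar0: Hard red wrapped sweet bar with a gold band, 60 (x) x 22 (y) x 20 mm, 30 g, lying loose lengthwise in the tray. Origin: centre of the underside.
- bar1: Hard yellow wrapped sweet bar with a gold band, 60 (x) x 22 (y) x 20 mm, 30 g, lying loose lengthwise in the tray. Origin: centre of the underside.
- bar2: Hard orange wrapped sweet bar with a gold band, 60 (x) x 22 (y) x 20 mm, 30 g, lying loose lengthwise in the tray. Origin: centre of the underside.
There are look-alikes about, which are no part of the job. Leave any turquoise or yellow look-alike of the tray alone.

How it is judged:
By the outcome, as a careful person would: the job done as asked, in the order asked, and still so for the second after the job is handed in, with the robot touching nothing.
It also fails if it takes over 72 s, if anything falls off the work surface, if the arm or the gripper's body presses on something with over 40 N, if the wrist force passes 120 N, or if a joint passes its speed limit or range.

## Working session

There is one attempt and no reset: what is moved stays moved. The work goes in short steps, Python scripts to look and compute and a shell command to move; the robot and the scene stay as the last step left them, time stands still between calls to the robot, and variables do not carry over. Pictures are saved under pics/ and viewed, at most 11 in all, crops included, and the job is handed in when it is done.

```bash
ls; mkdir -p pics
cat > h.py <<'E'
import numpy as np, cv2
from rig import robot, cams
def shot(n):
    c=cams.camera(n); c['f']=200/np.tan(np.radians(c['fov_y'])/2); np.savez(f'pics/{n}.npz',**c); return c
def cloud(c):
    h,w=c['depth'].shape; v,u=np.mgrid[:h,:w]; d=c['depth']
    P=np.stack([(u-c['cx'])/c['f']*d,(v-c['cy'])/c['f']*d,d],-1); V=np.array(c['view'])
    W=(P-V[:3,3])@V[:3,:3]; W[d==0]=np.nan; return W
def ray(c,u,v,z):
    V=np.array(c['view']); R,t=V[:3,:3],V[:3,3]; o=-R.T@t
    d=R.T@np.array([(u-c['cx'])/c['f'],(v-c['cy'])/c['f'],1]); return o+d*(z-o[2])/d[2]
E
python3 - <<'E'
from h import *
for n in ('scene','side'):
    c=shot(n); cv2.imwrite(f'pics/{n}0.png',c['color']); V=np.array(c['view']); print(n,c['f'],c['cx'],c['cy'],(-V[:3,:3].T@V[:3,3]).round(3),V[2,:3].round(2))
o=robot.get_obs(); print({k:np.round(v,3) for k,v in o.items()})
E
```

```text
pics
scene 363.40208499378133 323.0078432909266 191.73525744568934 [1.126 0.273 0.925] [-0.58 -0.16 -0.8 ]
side 420.8414799300042 325.72762145598205 195.1454300824701 [0.464 0.841 0.844] [ 0.07 -0.7  -0.71]
{'time': np.float64(0.1), 'q': array([-1.505,  0.528,  1.434,  0.   ,  1.181, -0.179]), 'joint_velocities': array([ 0.001, -0.002, -0.003,  0.001,  0.002,  0.   ]), 'joint_torque': array([ -0.   , -44.098, -17.715,   0.064,   0.053,  -0.   ]), 'position': array([ 0.151, -0.606,  0.239]), 'tool_rot': array([ 0.993,  0.122,  0.   , -0.001]), 'ft_force': array([0.397, 0.088, 0.244]), 'moment': array([-0.034, -0.001,  0.041]), 'grip_force': np.float64(0.0), 'grip_width': np.float64(0.087)}
```

View pics/scene0.png

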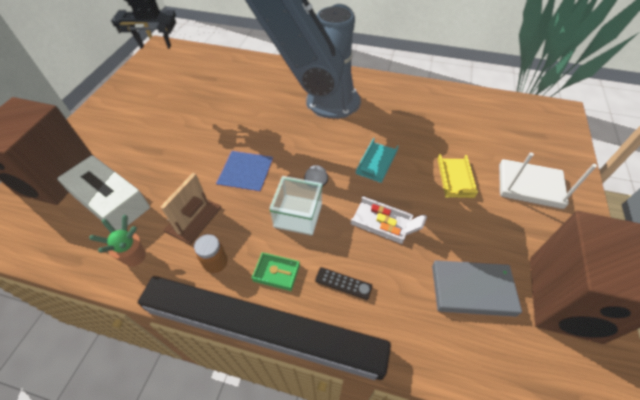

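View pics/side0.png

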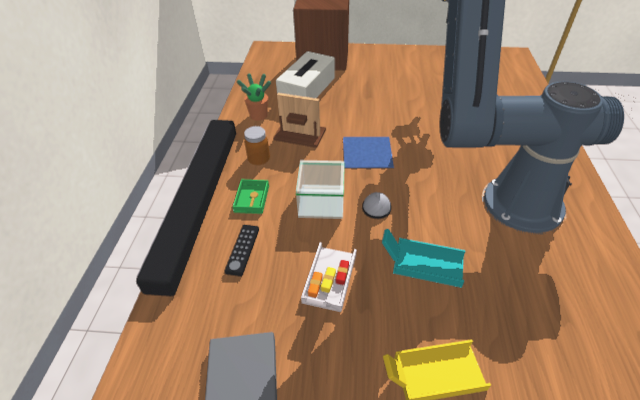

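The scene view shows the marble tray at about (388,220) with its tab to the right (+y) and its lip towards the jar at (297,205). The mat is at (245,170), the lid in its rack at (185,205) and the bell at (316,177), right behind the jar. The side view shows the tray at (330,278), jar (321,190), bell (377,205), rack (300,125) and mat (367,152).

```bash
cat > m.py <<'E'
from h import *
def rect(P): 
    r=cv2.minAreaRect((P[:,:2]*1000).astype(np.float32)); return [np.round(x,1) for x in r]
if __name__=='__main__':
  rois={'scene':dict(mat=(210,140,285,200),jar=(265,170,335,240),tray=(340,190,430,250),lid=(160,170,225,245)),
        'side':dict(mat=(335,130,400,175),jar=(290,155,350,225),tray=(295,235,365,315),lid=(265,90,330,150))}
  for n in rois:
    c=dict(np.load(f'pics/{n}.npz')); W=cloud(c); hsv=cv2.cvtColor(c['color'],cv2.COLOR_BGR2HSV); H,S,Vv=hsv[...,0],hsv[...,1],hsv[...,2]
    for k,(x0,y0,x1,y1) in rois[n].items():
        m=np.zeros(H.shape,bool); m[y0:y1,x0:x1]=1
        if k=='mat': m&=(H>100)&(H<130)&(S>120)
        if k=='jar': m&=(H>35)&(H<90)&(S>60)
        if k=='tray': m&=(S<60)&(Vv>140)
        if k=='lid': m&=(W[...,2]>.02)
        v,u=np.nonzero(m)
        if k in('mat','jar'):
            P=np.array([ray(c,a,b,.004 if k=='mat' else .088) for a,b in zip(u,v)])
        else: P=W[m]; P=P[np.isfinite(P[:,0])]
        print(n,k,len(P),rect(P),'z',np.percentile(P[:,2],[2,50,98]).round(3))
        if k in('tray','lid'):
            for lo,hi in ((.02,.035),(.04,.09),(.09,.2)):
                Q=P[(P[:,2]>lo)&(P[:,2]<hi)]
                if len(Q)>8: print('   ',lo,len(Q),rect(Q),'mean',Q.mean(0).round(3))
    cv2.imwrite(f'pics/{n}z.png',np.hstack([cv2.resize(c['color'][y0-5:y1+5,x0-5:x1+5],(390,390),interpolation=cv2.INTER_CUBIC) for (x0,y0,x1,y1) in (rois[n]['jar'],rois[n]['lid'])]))
E
python3 m.py
```

```text
Traceback (most recent call last):
  File "m.py", line 19, in <module>
    print(n,k,len(P),rect(P),'z',np.percentile(P[:,2],[2,50,98]).round(3))
                     ~~~~^^^
  File "m.py", line 3, in rect
    r=cv2.minAreaRect((P[:,:2]*1000).astype(np.float32)); return [np.round(x,1) for x in r]
                       ~^^^^^^
IndexError: too many indices for array: array is 1-dimensional, but 2 were indexed
```

Run:
```python
from h import *
for n,pts in (('scene',[(245,170),(297,182),(299,207),(275,205),(322,200),(388,210)]),('side',[(367,152),(300,190),(321,163),(321,190),(330,300)])):
    c=dict(np.load(f'pics/{n}.npz')); hsv=cv2.cvtColor(c['color'],cv2.COLOR_BGR2HSV)
    for u,v in pts: print(n,u,v,hsv[v,u],c['depth'][v,u])
    if n=='scene': crop=c['color'][160:245,260:345]; L=c['color'][165:250,150:235]
    else: crop=c['color'][150:230,280:360]; L=c['color'][85:165,260:340]
    cv2.imwrite(f'pics/{n}z.png',np.hstack([cv2.resize(x,(400,400),interpolation=cv2.INTER_CUBIC) for x in (crop,L)]))
a=np.vstack([cv2.imread('pics/scenez.png'),cv2.imread('pics/sidez.png')]); cv2.imwrite('pics/z1.png',cv2.resize(a,(600,600)))
```

```text
scene 245 170 [110 116 172] 1.2141321
scene 297 182 [ 56  24 147] 1.0717295
scene 299 207 [ 50  11 205] 1.1144813
scene 275 205 [ 19  37 150] 1.0220323
scene 322 200 [ 13  96 181] 1.1221482
scene 388 210 [  1 162 198] 1.0865619
side 367 152 [110 127 177] 1.3149371
side 300 190 [ 90  10 205] 1.0625402
side 321 163 [ 69  52 157] 1.1396635
side 321 190 [ 85   6 236] 1.0627309
side 330 300 [170   6 238] 0.94833523
```

View pics/z1.png

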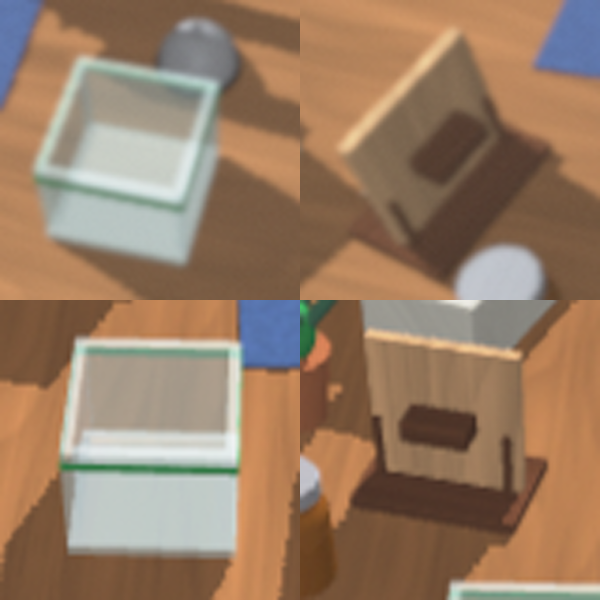

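The crop shows the jar clearly: its rim is light and the green band sits just below. The lid stands in the rack with its dark handle facing the scene and side cameras, and the amber jar is close in front of it.

```bash
cat > m.py <<'E'
from h import *
def rect(P): 
    r=cv2.minAreaRect((P[:,:2]*1000).astype(np.float32)); return [np.round(x,1).tolist() for x in r]
if __name__=='__main__':
  rois={'scene':dict(mat=(210,140,285,200),jar=(265,170,335,240),tray=(340,190,430,250),lid=(160,170,225,245),bell=(300,160,332,192)),
        'side':dict(mat=(335,130,400,175),jar=(290,155,350,225),tray=(295,235,365,315),lid=(265,90,330,150),bell=(355,185,395,220))}
  for n in rois:
    c=dict(np.load(f'pics/{n}.npz')); W=cloud(c); hsv=cv2.cvtColor(c['color'],cv2.COLOR_BGR2HSV); H,S,Vv=hsv[...,0],hsv[...,1],hsv[...,2]
    print(n)
    for k,(x0,y0,x1,y1) in rois[n].items():
        m=np.zeros(H.shape,bool); m[y0:y1,x0:x1]=1; Z=W[...,2]
        if k=='mat':
            v,u=np.nonzero(m&(H>100)&(H<125)&(S>80)); P=np.array([ray(c,a,b,.004) for a,b in zip(u,v)]); print(k,len(P),rect(P)); continue
        for lo,hi in dict(jar=((.02,.08),(.093,.11)),tray=((.003,.012),(.02,.035),(.05,.1)),lid=((.03,.06),(.06,.14),(.137,.2)),bell=((.01,.05),(.04,.07)))[k]:
            q=m&(Z>lo)&(Z<hi)
            if k=='tray': q&=(S<50)
            P=W[q]
            if len(P)>5: print(k,lo,hi,len(P),rect(P),'mean',P.mean(0).round(4), 'zmax',P[:,2].max().round(3))
        if k=='lid':   # face plane and dark handle
            q=m&(Z>.05)&(Z<.14); P=W[q]; dark=Vv[q]<110
            F=P[~dark]; mu=F.mean(0); nrm=np.linalg.svd(F-mu)[2][2]; print('  face n',nrm.round(3),'mu',mu.round(4),'dark',P[dark].mean(0).round(4), 'd', np.percentile((P[dark]-mu)@nrm,[2,50,98]).round(3))
E
python3 m.py
```

```text
scene
mat 1389 [[430.7, -191.7], [142.6, 143.7], 4.4]
jar 0.02 0.08 1269 [[498.6, 32.2], [232.5, 121.1], 1.9] mean [0.5323 0.0375 0.0484] zmax 0.08
jar 0.093 0.11 527 [[552.3, 34.4], [124.4, 121.2], 2.0] mean [0.5575 0.0338 0.0996] zmax 0.105
tray 0.003 0.012 667 [[504.6, 294.9], [188.2, 112.2], 80.0] mean [0.5076 0.2715 0.0068] zmax 0.012
tray 0.02 0.035 323 [[512.4, 289.3], [173.9, 95.6], 80.5] mean [0.5177 0.2971 0.0256] zmax 0.035
tray 0.05 0.1 147 [[529.6, 383.2], [26.9, 43.1], 79.1] mean [0.5329 0.383  0.0698] zmax 0.085
lid 0.03 0.06 148 [[653.5, -257.0], [25.3, 132.5], 71.5] mean [ 0.673  -0.2638  0.0452] zmax 0.06
lid 0.06 0.14 1220 [[703.7, -221.8], [217.2, 113.1], 40.1] mean [ 0.6729 -0.2375  0.1003] zmax 0.14
lid 0.137 0.2 273 [[649.5, -265.8], [15.2, 134.6], 78.0] mean [ 0.6543 -0.2647  0.1446] zmax 0.15
  face n [-0.06   0.007 -0.998] mu [ 0.6772 -0.2372  0.1037] dark [ 0.6596 -0.2419  0.0838] d [0.012 0.017 0.05 ]
bell 0.01 0.05 302 [[405.1, 48.3], [70.2, 57.6], 76.9] mean [0.4104 0.0518 0.0338] zmax 0.047
bell 0.04 0.07 146 [[440.8, 46.7], [122.3, 50.8], 3.8] mean [0.
[... 460 characters left out ...]
 0.031
tray 0.05 0.1 135 [[529.6, 384.8], [25.7, 43.4], 80.7] mean [0.5289 0.3921 0.0764] zmax 0.083
lid 0.03 0.06 427 [[683.7, -308.4], [180.6, 355.9], 7.2] mean [ 0.6669 -0.3256  0.0453] zmax 0.06
lid 0.06 0.14 1083 [[678.2, -288.3], [171.4, 308.7], 10.6] mean [ 0.6566 -0.2649  0.0971] zmax 0.14
lid 0.137 0.2 174 [[651.9, -264.5], [16.8, 133.6], 77.8] mean [ 0.6502 -0.2626  0.143 ] zmax 0.148
  face n [ 0.001 -0.226  0.974] mu [ 0.6576 -0.2839  0.0954] dark [ 0.6624 -0.2354  0.0794] d [-0.075 -0.022 -0.012]
bell 0.01 0.05 483 [[402.4, 54.6], [74.6, 60.0], 10.0] mean [0.4032 0.0619 0.0301] zmax 0.05
bell 0.04 0.07 97 [[402.3, 49.3], [36.7, 35.9], 32.3] mean [0.4033 0.0512 0.0439] zmax 0.058
```

```bash
cat > go.py <<'E'
# usage: go.py x y z [toolx_deg]  -> shift needed in tool axes (cm), twist (deg)
import sys
from h import *
from scipy.spatial.transform import Rotation as Rn
def need(t,ang=None):
    o=robot.get_obs(); R=Rn.from_quat(o['tool_rot']).as_matrix(); a=np.degrees(np.arctan2(R[1,0],R[0,0]))
    s=f"t={o['time']:.1f} p={o['position'].round(4)} toolx={a:.2f} tilt={np.degrees(np.arccos(-R[2,2])):.1f} w={o['grip_width']*1000:.1f} gf={o['grip_force']:.1f} F={o['ft_force'].round(1)}"
    if t is not None: s+=f" | need(cm) {((np.array(t)-o['position'])@R*100).round(2)}"
    if ang is not None: s+=f" twist {((a-ang+180)%360-180):.2f}"
    print(s)
if __name__=='__main__':
    v=[float(x) for x in sys.argv[1:]]; need(v[:3] if len(v)>2 else None, v[3] if len(v)>3 else None)
E
python3 -m pendant '[{"jaw":1,"linear":[3.31,-1.98,0],"twist":0},{"jaw":1,"linear":[3.31,-1.98,0],"twist":0},{"jaw":1,"linear":[3.31,-1.98,0],"twist":0},{"jaw":1,"linear":[3.31,-1.98,0],"twist":0},{"jaw":1,"linear":[3.31,-1.98,0],"twist":0},{"jaw":1,"linear":[3.31,-1.98,0],"twist":0},{"jaw":1,"linear":[3.31,-1.98,0],"twist":0},{"jaw":1,"linear":[3.31,-1.98,0],"twist":0},{"jaw":1,"linear":[3.31,-1.98,0],"twist":0},{"jaw":1,"linear":[3.31,-1.98,0],"twist":0},{"jaw":1,"linear":[3.31,-1.98,0],"twist":0}]'
python3 -m pendant '[{"jaw":1,"linear":[1.36,-3.6,0],"twist":0},{"jaw":1,"linear":[1.36,-3.6,0],"twist":0},{"jaw":1,"linear":[1.36,-3.6,0],"twist":0},{"jaw":1,"linear":[1.36,-3.6,0],"twist":0},{"jaw":1,"linear":[1.36,-3.6,0],"twist":0},{"jaw":1,"linear":[1.36,-3.6,0],"twist":0},{"jaw":1,"linear":[1.36,-3.6,0],"twist":0},{"jaw":1,"linear":[1.36,-3.6,0],"twist":0},{"jaw":1,"linear":[1.36,-3.6,0],"twist":0}]'
python3 -m pendant '[{"jaw":1,"linear":[1.36,-3.6,0],"twist":0},{"jaw":1,"linear":[1.36,-3.6,0],"twist":0},{"jaw":1,"linear":[1.36,-3.6,0],"twist":0},{"jaw":1,"linear":[1.36,-3.6,0],"twist":0},{"jaw":1,"linear":[1.36,-3.6,0],"twist":0},{"jaw":1,"linear":[1.36,-3.6,0],"twist":0},{"jaw":1,"linear":[1.36,-3.6,0],"twist":0},{"jaw":1,"linear":[1.36,-3.6,0],"twist":0},{"jaw":1,"linear":[1.36,-3.6,0],"twist":0}]'
python3 -m pendant '[{"jaw":1,"linear":[0,0,0],"twist":-6.62},{"jaw":1,"linear":[0,0,0],"twist":-6.62},{"jaw":1,"linear":[0,0,0],"twist":-6.62},{"jaw":1,"linear":[0,0,0],"twist":-6.62},{"jaw":1,"linear":[0,0,0],"twist":-6.62},{"jaw":1,"linear":[0,0,0],"twist":-6.62},{"jaw":1,"linear":[0,0,0],"twist":-6.62},{"jaw":1,"linear":[0,0,0],"twist":-6.62},{"jaw":1,"linear":[0,0,0],"twist":-6.62},{"jaw":1,"linear":[0,0,0],"twist":-6.62}]'
python3 go.py 0.529 0.3825 0.061 80.2
python3 - <<'E'
from h import *
c=shot('wrist'); cv2.imwrite('pics/w1.png',c['color'])
W=cloud(c); hsv=cv2.cvtColor(c['color'],cv2.COLOR_BGR2HSV); Z=W[...,2]
from m import rect
for lo,hi in((.02,.035),(.045,.1)):
    q=(Z>lo)&(Z<hi)&(hsv[...,1]<60)&(abs(W[...,0]-.53)<.1)&(abs(W[...,1]-.33)<.18); P=W[q]
    if len(P)>5: print(lo,len(P),rect(P),P.mean(0).round(4))
s=dict(np.load('pics/scene.npz'));print('amber',ray(s,208,242,.1))
E
```

```text
time: 1.02
position: [0.4525, -0.3055, 0.2393]
tool_rot: [0.993, 0.122, -0.0, -0.0]
ft_force: [0.6, -0.4, 0.1]
grip_width: 0.0872
grip_force: 0.0
time: 1.77
position: [0.4918, 0.0386, 0.2394]
tool_rot: [0.993, 0.122, -0.0, -0.0]
ft_force: [0.7, -0.2, 0.2]
grip_width: 0.0869
grip_force: 0.0
time: 2.52
position: [0.5322, 0.3826, 0.239]
tool_rot: [0.993, 0.122, -0.001, 0.0]
ft_force: [0.8, -0.4, -0.2]
grip_width: 0.0869
grip_force: 0.0
time: 3.35
position: [0.5324, 0.3805, 0.2389]
tool_rot: [0.763, 0.646, -0.001, -0.0]
ft_force: [0.3, -0.3, 0.5]
grip_width: 0.0868
grip_force: 0.0
t=3.4 p=[0.5324 0.3805 0.2389] toolx=80.49 tilt=0.1 w=86.8 gf=0.0 F=[ 0.3 -0.3  0.5] | need(cm) [ 0.15 -0.35 17.79] twist 0.29
0.02 2175 [[540.1, 359.1], [342.2, 114.0], 71.2] [0.5553 0.3726 0.0285]
0.045 1183 [[530.7, 378.7], [30.7, 43.9], 80.2] [0.531  0.3818 0.0714]
amber [ 0.75654905 -0.14008607  0.1       ]
```

View pics/w1.png

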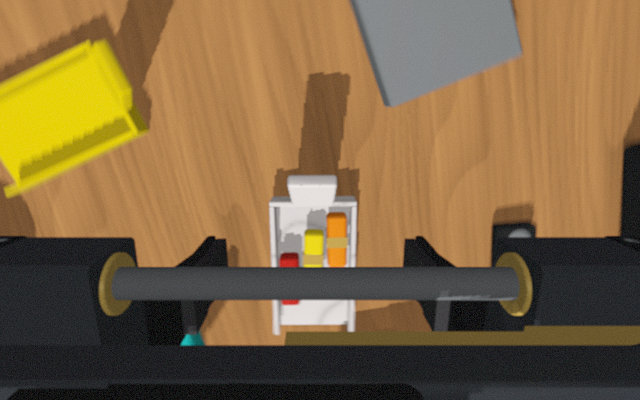

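The wrist view shows the marble tray straight ahead, its tab at (312,188), with all three bars in it and the fingers well either side. I'll descend and grip the tab across its width at 60 N, then lift 1 cm to see whether it stays level.

```bash
python3 -m pendant '[{"jaw":1,"linear":[0.1,-0.2,3.6],"twist":0.3},{"jaw":1,"linear":[0,0,3.6],"twist":0},{"jaw":1,"linear":[0,0,3.6],"twist":0},{"jaw":1,"linear":[0,0,3.6],"twist":0},{"jaw":1,"linear":[0,0,3.5],"twist":0},{"jaw":1,"linear":[0,0,0],"twist":0}]'
python3 go.py 0.53 0.382 0.06 80.2
python3 -m pendant '[{"jaw":0,"linear":[0,0,0],"twist":0},{"jaw":0,"linear":[0,0,0],"twist":0},{"jaw":0,"linear":[0,0,0],"twist":0},{"jaw":0,"linear":[0,0,0],"twist":0},{"jaw":0,"linear":[0,0,0],"twist":0},{"jaw":0,"linear":[0,0,0],"twist":0},{"jaw":0,"linear":[0,0,0],"twist":0},{"jaw":0,"linear":[0,0,0],"twist":0}]' 60
python3 -m pendant '[{"jaw":0,"linear":[0,0,-0.5],"twist":0},{"jaw":0,"linear":[0,0,-0.5],"twist":0},{"jaw":0,"linear":[0,0,0],"twist":0},{"jaw":0,"linear":[0,0,0],"twist":0},{"jaw":0,"linear":[0,0,0],"twist":0}]'
cat > tr.py <<'E'
from h import *
from m import rect
# tray wall-top heights along its axis from the side and scene cameras -> tilt
o=robot.get_obs()['position']
for n in('side','scene'):
    c=shot(n); W=cloud(c); hsv=cv2.cvtColor(c['color'],cv2.COLOR_BGR2HSV)
    q=(hsv[...,1]<50)&(hsv[...,2]>120)&(abs(W[...,0]-o[0])<.09)&(W[...,1]<o[1]-.03)&(W[...,1]>o[1]-.26)&(W[...,2]>.012); P=W[q]
    print(n,[(y,round(float(np.percentile(P[(P[:,1]-o[1])*1000//20==y//20][:,2],95)),3)) for y in range(-200,-20,20) if (((P[:,1]-o[1])*1000//20)==y//20).sum()>3], rect(P) if len(P)>5 else '')
E
python3 tr.py
```

```text
time: 3.9
position: [0.5256, 0.3792, 0.0525]
tool_rot: [0.767, 0.641, -0.008, -0.002]
ft_force: [-1.6, -1.4, -1.3]
grip_width: 0.0871
grip_force: 0.0
t=3.9 p=[0.5256 0.3792 0.0525] toolx=79.75 tilt=0.9 w=87.1 gf=0.0 F=[-1.6 -1.4 -1.3] | need(cm) [ 0.35  0.38 -0.76] twist -0.45
time: 4.57
position: [0.5308, 0.3823, 0.0613]
tool_rot: [0.767, 0.642, 0.0, -0.0]
ft_force: [-0.9, 0.9, 3.6]
grip_width: 0.0436
grip_force: 60.0
time: 4.98
position: [0.5308, 0.3819, 0.0702]
tool_rot: [0.767, 0.642, -0.0, -0.0]
ft_force: [-0.9, 0.3, -4.3]
grip_width: 0.0433
grip_force: 60.0
side [(-180, 0.033), (-160, 0.034), (-140, 0.034), (-120, 0.035), (-100, 0.478), (-80, 0.423), (-60, 0.352), (-40, 0.036)] [[482.5, 278.2], [140.3, 61.3], 68.1]
scene [(-200, 0.034), (-180, 0.035), (-160, 0.034), (-140, 0.035), (-120, 0.036), (-100, 0.406), (-80, 0.035), (-60, 0.165), (-40, 0.271)] [[514.9, 281.2], [178.9, 130.6], 62.9]
```

The tray holds level at 60 N. Next I lift it, turn it to the jar's yaw and carry it over the jar's near rim.

```bash
python3 -m pendant '[{"jaw":0,"linear":[0,0,-0.6],"twist":0},{"jaw":0,"linear":[0,0,-1.2],"twist":-1},{"jaw":0,"linear":[0,0,-1.6],"twist":-2},{"jaw":0,"linear":[0,0,-1.8],"twist":-2},{"jaw":0,"linear":[0,0,-1.8],"twist":-2},{"jaw":0,"linear":[0,0,-1.8],"twist":-2},{"jaw":0,"linear":[0,0,-1.4],"twist":-2},{"jaw":0,"linear":[0,0,-0.9],"twist":-1},{"jaw":0,"linear":[0,0,-0.4],"twist":0},{"jaw":0,"linear":[0,0,0],"twist":0},{"jaw":0,"linear":[0,0,0],"twist":0}]'
python3 go.py 0.5457 0.239 0.185 92.2; python3 tr.py
```

```text
time: 6.0
position: [0.5305, 0.3818, 0.1853]
tool_rot: [0.696, 0.718, -0.0, -0.0]
ft_force: [0.6, -0.3, -4.9]
grip_width: 0.0433
grip_force: 60.0
t=6.0 p=[0.5305 0.3818 0.1853] toolx=91.85 tilt=0.1 w=43.3 gf=60.0 F=[ 0.6 -0.3 -4.9] | need(cm) [-14.33   1.06   0.03] twist -0.35
side [(-100, 0.569), (-80, 0.544), (-60, 0.527)] [[502.1, 322.7], [129.3, 49.0], 36.0]
scene [(-200, 0.146), (-180, 0.148), (-160, 0.149), (-140, 0.149), (-120, 0.15), (-100, 0.485), (-80, 0.461), (-60, 0.538), (-40, 0.38)] [[530.8, 275.2], [153.5, 174.3], 89.5]
```

```bash
python3 -m pendant '[{"jaw":0,"linear":[-0.6,0.05,0],"twist":-0.35},{"jaw":0,"linear":[-1.2,0.1,0],"twist":0},{"jaw":0,"linear":[-1.7,0.15,0],"twist":0},{"jaw":0,"linear":[-2.1,0.15,0],"twist":0},{"jaw":0,"linear":[-2.2,0.15,0],"twist":0},{"jaw":0,"linear":[-2.2,0.15,0],"twist":0},{"jaw":0,"linear":[-1.8,0.15,0],"twist":0},{"jaw":0,"linear":[-1.4,0.1,0],"twist":0},{"jaw":0,"linear":[-0.8,0.05,0],"twist":0},{"jaw":0,"linear":[-0.3,0.01,0],"twist":0},{"jaw":0,"linear":[0,0,0],"twist":0}]'
python3 -m pendant '[{"jaw":0,"linear":[0,0,0.5],"twist":0},{"jaw":0,"linear":[0,0,0.8],"twist":0},{"jaw":0,"linear":[0,0,0.5],"twist":0},{"jaw":0,"linear":[0,0,0.2],"twist":0},{"jaw":0,"linear":[0,0,0],"twist":0}]'
python3 go.py 0.5457 0.239 0.164 92.2
python3 - <<'E'
from h import *
for n in('side','scene'): c=shot(n); cv2.imwrite(f'pics/p_{n}.png',c['color'])
a=cv2.imread('pics/p_scene.png')[130:270,220:440]; b=cv2.imread('pics/p_side.png')[120:320,240:440]
cv2.imwrite('pics/p1.png',np.hstack([cv2.resize(a,(440,280),interpolation=2),cv2.resize(b,(280,280),interpolation=2)]))
E
```

```text
time: 7.02
position: [0.5472, 0.2389, 0.1855]
tool_rot: [0.694, 0.72, -0.0, -0.0]
ft_force: [0.9, 0.3, -4.4]
grip_width: 0.0435
grip_force: 60.0
time: 7.43
position: [0.5462, 0.2399, 0.1642]
tool_rot: [0.693, 0.721, -0.001, -0.001]
ft_force: [0.2, -0.8, -4.1]
grip_width: 0.0434
grip_force: 60.0
t=7.4 p=[0.5462 0.2399 0.1642] toolx=92.27 tilt=0.1 w=43.4 gf=60.0 F=[ 0.2 -0.8 -4.1] | need(cm) [-0.09 -0.05  0.02] twist 0.07
```

View pics/p1.png

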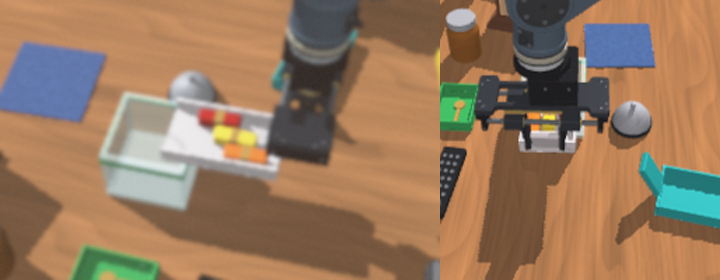

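The tray's lip is over the near third of the jar mouth and square to it. Next I ease the grip so the tray can hinge onto the rim.

```bash
python3 -m pendant '[{"jaw":0,"linear":[0,0,0],"twist":0},{"jaw":0,"linear":[0,0,0],"twist":0},{"jaw":0,"linear":[0,0,0],"twist":0}]' 12
python3 -m pendant '[{"jaw":0,"linear":[-0.3,0,-0.8],"twist":0},{"jaw":0,"linear":[-0.4,0,-0.8],"twist":0},{"jaw":0,"linear":[-0.5,0,-0.8],"twist":0},{"jaw":0,"linear":[0,0,0],"twist":0}]'
cat > tr2.py <<'E'
from h import *
o=robot.get_obs()['position']; c=shot('scene'); W=cloud(c); hsv=cv2.cvtColor(c['color'],cv2.COLOR_BGR2HSV)
q=(hsv[...,1]<40)&(hsv[...,2]>130)&(abs(W[...,0]-o[0])<.06)&(W[...,1]<o[1]-.03)&(W[...,1]>o[1]-.2)&(W[...,2]>.106)&(W[...,2]<o[2]); P=W[q]
b=((P[:,1]-o[1])*1000)//20*20
print([(y,round(float(np.percentile(P[b==y][:,2],95)),3)) for y in sorted(set(b)) if (b==y).sum()>3])
for nm,(lo,hi,s) in dict(red=(0,5,140),orange=(7,16,170),yellow=(22,32,120)).items():
    q=(hsv[...,0]>=lo)&(hsv[...,0]<=hi)&(hsv[...,1]>s)&(hsv[...,2]>150)&(abs(W[...,0]-.55)<.06)&(abs(W[...,1]-o[1]+.05)<.2)&(W[...,2]>.01)
    print(nm,q.sum(),W[q].mean(0).round(3) if q.any() else '')
q=(abs(W[...,0]-.5535)<.075)&(W[...,1]<.03)&(W[...,1]>-.05)&(W[...,2]>.09)&(W[...,2]<.11); print('jar far-rim y min',np.percentile(W[q][:,1],2).round(4),'x',np.percentile(W[q][:,0],[2,98]).round(4))
cv2.imwrite('pics/t.png',c['color'][130:270,220:440])
E
python3 tr2.py; python3 go.py
```

```text
time: 7.78
position: [0.5472, 0.2395, 0.166]
tool_rot: [0.693, 0.721, 0.0, 0.0]
ft_force: [-0.1, 0.0, -2.5]
grip_width: 0.0442
grip_force: 12.0
time: 8.12
position: [0.5488, 0.2267, 0.1921]
tool_rot: [0.694, 0.72, 0.001, 0.001]
ft_force: [0.0, 0.6, -2.6]
grip_width: 0.0437
grip_force: 12.0
[(np.float64(-180.0), 0.124), (np.float64(-160.0), 0.126), (np.float64(-140.0), 0.13), (np.float64(-120.0), 0.134), (np.float64(-100.0), 0.14), (np.float64(-80.0), 0.142), (np.float64(-60.0), 0.147), (np.float64(-40.0), 0.15)]
red 65 [0.529 0.12  0.134]
orange 1 [0.581 0.193 0.149]
yellow 128 [0.553 0.147 0.138]
jar far-rim y min -0.0259 x [0.494  0.6153]
t=8.2 p=[0.5487 0.2271 0.1914] toolx=92.17 tilt=0.2 w=43.9 gf=12.0 F=[ 0.3  1.4 -1.4]
```

The tray hinges on the rim as planned, tilt about 12°. Next step is to 30°.

```bash
python3 -m pendant '[{"jaw":0,"linear":[-0.5,0,-0.8],"twist":0},{"jaw":0,"linear":[-0.55,0,-0.75],"twist":0},{"jaw":0,"linear":[-0.6,0,-0.65],"twist":0},{"jaw":0,"linear":[-0.7,0,-0.6],"twist":0},{"jaw":0,"linear":[-0.75,0,-0.55],"twist":0},{"jaw":0,"linear":[-0.8,0,-0.5],"twist":0},{"jaw":0,"linear":[0,0,0],"twist":0},{"jaw":0,"linear":[0,0,0],"twist":0}]'
python3 tr2.py; python3 go.py
```

```text
time: 8.83
position: [0.5495, 0.1875, 0.2285]
tool_rot: [0.694, 0.72, 0.0, 0.001]
ft_force: [-0.8, -0.2, -2.4]
grip_width: 0.0439
grip_force: 12.0
[(np.float64(-140.0), 0.118), (np.float64(-120.0), 0.128), (np.float64(-100.0), 0.139), (np.float64(-80.0), 0.152), (np.float64(-60.0), 0.162), (np.float64(-40.0), 0.169)]
red 52 [0.529 0.102 0.14 ]
orange 1 [0.582 0.166 0.176]
yellow 120 [0.553 0.125 0.151]
jar far-rim y min -0.0258 x [0.4941 0.6148]
t=8.9 p=[0.5495 0.1878 0.2282] toolx=92.20 tilt=0.1 w=43.9 gf=12.0 F=[ 0.4 -1.3 -3.8]
```

```bash
python3 -m pendant '[{"jaw":0,"linear":[-0.6,0,-0.5],"twist":0},{"jaw":0,"linear":[-0.6,0,-0.45],"twist":0},{"jaw":0,"linear":[-0.6,0,-0.4],"twist":0},{"jaw":0,"linear":[-0.6,0,-0.35],"twist":0},{"jaw":0,"linear":[-0.6,0,-0.3],"twist":0},{"jaw":0,"linear":[-0.65,0,-0.28],"twist":0},{"jaw":0,"linear":[-0.65,0,-0.25],"twist":0},{"jaw":0,"linear":[-0.65,0,-0.2],"twist":0},{"jaw":0,"linear":[0,0,0],"twist":0},{"jaw":0,"linear":[0,0,0],"twist":0}]'
python3 tr2.py; python3 go.py
```

```text
time: 9.72
position: [0.5512, 0.1386, 0.2556]
tool_rot: [0.694, 0.72, 0.0, 0.0]
ft_force: [-0.1, 0.1, -3.7]
grip_width: 0.044
grip_force: 12.0
[(np.float64(-100.0), 0.118), (np.float64(-80.0), 0.135), (np.float64(-60.0), 0.147), (np.float64(-40.0), 0.161)]
red 0 
orange 0 
yellow 39 [ 0.558 -0.001  0.067]
jar far-rim y min -0.026 x [0.4945 0.6148]
t=9.8 p=[0.551  0.139  0.2554] toolx=92.19 tilt=0.0 w=44.3 gf=12.0 F=[ 0.3  0.9 -2.4]
```

View pics/t.png

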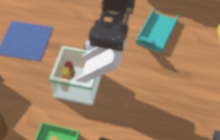

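Red and yellow bars are seen in the jar at about (68,70); the orange one is not visible. I'll tip a little further, wait, then withdraw upwards and look.

```bash
python3 -m pendant '[{"jaw":0,"linear":[-0.7,0,-0.25],"twist":0},{"jaw":0,"linear":[-0.8,0,-0.2],"twist":0},{"jaw":0,"linear":[-0.8,0,-0.15],"twist":0},{"jaw":0,"linear":[0,0,0],"twist":0},{"jaw":0,"linear":[0,0,0],"twist":0},{"jaw":0,"linear":[0,0,0],"twist":0},{"jaw":0,"linear":[0,0,0],"twist":0}]'
python3 go.py
python3 - <<'E'
from h import *
for n in('side','scene'): c=shot(n); cv2.imwrite(f'pics/q_{n}.png',c['color'])
a=cv2.imread('pics/q_scene.png')[150:250,250:350]; b=cv2.imread('pics/q_side.png')[130:250,260:380]
cv2.imwrite('pics/q1.png',np.hstack([cv2.resize(a,(400,400),interpolation=2),cv2.resize(b,(400,400),interpolation=2)]))
E
```

```text
time: 10.35
position: [0.5517, 0.1163, 0.2612]
tool_rot: [0.693, 0.721, -0.0, -0.0]
ft_force: [0.5, -0.7, -3.0]
grip_width: 0.0438
grip_force: 12.0
t=10.3 p=[0.5517 0.1163 0.2612] toolx=92.22 tilt=0.0 w=43.8 gf=12.0 F=[ 0.5 -0.7 -3. ]
```

View pics/q1.png

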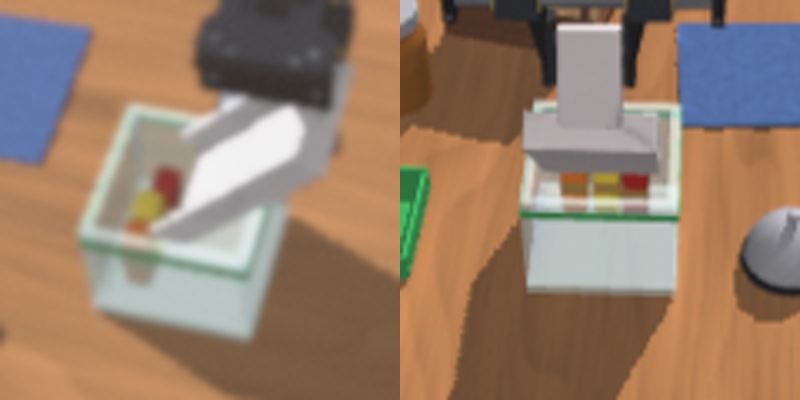

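All three bars (orange, yellow, red) lie in the jar in both views, and the tray is empty. I'll grip firmly, withdraw along the tray's slope and move back over the free spot.

```bash
python3 -m pendant '[{"jaw":0,"linear":[0,0,0],"twist":0},{"jaw":0,"linear":[0,0,0],"twist":0},{"jaw":0,"linear":[0.3,0,-0.6],"twist":0},{"jaw":0,"linear":[0.5,0,-1],"twist":0},{"jaw":0,"linear":[0.7,0,-1.4],"twist":0},{"jaw":0,"linear":[0.8,0,-1.6],"twist":0},{"jaw":0,"linear":[0.8,0,-1.6],"twist":0},{"jaw":0,"linear":[0.6,0,-1.2],"twist":0},{"jaw":0,"linear":[1,0,-0.6],"twist":0}]' 60
python3 -m pendant '[{"jaw":0,"linear":[1.2,0,0],"twist":0},{"jaw":0,"linear":[1.5,0,0],"twist":0},{"jaw":0,"linear":[1.5,0,0],"twist":0},{"jaw":0,"linear":[1.5,0,0],"twist":0},{"jaw":0,"linear":[1.2,0,0],"twist":0},{"jaw":0,"linear":[0.8,0,0],"twist":0},{"jaw":0,"linear":[0.3,0,0],"twist":0},{"jaw":0,"linear":[0,0,0],"twist":0}]'
python3 go.py 0.545 0.245 0.20
python3 - <<'E'
from h import *
c=shot('scene'); W=cloud(c); hsv=cv2.cvtColor(c['color'],cv2.COLOR_BGR2HSV); o=robot.get_obs()['position']
q=(hsv[...,1]<50)&(hsv[...,2]>110)&(abs(W[...,0]-o[0])<.06)&(abs(W[...,1]-o[1]+.05)<.12)&(W[...,2]>.06)&(W[...,2]<o[2]-.03); P=W[q]-o
print('tray pts z/y', [(z,P[(P[:,2]*1000)//20*20==z][:,1].min().round(3)) for z in range(-200,-20,20) if ((P[:,2]*1000)//20*20==z).any()], P[:,2].min().round(3))
q=(hsv[...,0]>80)&(hsv[...,0]<100)&(hsv[...,1]>120)&(W[...,2]<.1)&(W[...,2]>-.01); print('turq',np.percentile(W[q],[2,98],axis=0).round(3).tolist())
cv2.imwrite('pics/r1.png',cv2.resize(c['color'][130:270,220:440],(440,280)))
E
```

```text
time: 11.2
position: [0.5511, 0.1637, 0.3445]
tool_rot: [0.693, 0.721, 0.002, 0.002]
ft_force: [1.1, 0.5, -2.8]
grip_width: 0.043
grip_force: 60.0
time: 11.87
position: [0.5467, 0.2438, 0.341]
tool_rot: [0.693, 0.721, -0.0, -0.0]
ft_force: [0.2, -1.0, -4.2]
grip_width: 0.0431
grip_force: 60.0
t=11.9 p=[0.5467 0.2438 0.341 ] toolx=92.29 tilt=0.0 w=43.1 gf=60.0 F=[ 0.2 -1.  -4.2] | need(cm) [ 0.13 -0.15 14.1 ]
tray pts z/y [(-180, np.float64(-0.097)), (-160, np.float64(-0.095)), (-140, np.float64(-0.076)), (-120, np.float64(-0.063)), (-100, np.float64(-0.042)), (-80, np.float64(-0.023)), (-60, np.float64(-0.004)), (-40, np.float64(0.005))] -0.281Traceback (most recent call last):
  File "<stdin>", line 5, in <module>
    return _quantile_unchecked(
        a, q, axis, out, overwrite_input, method, keepdims, weights)
    return _ureduce(a,
                    func=_quantile_ureduce_func,
    ...<5 lines>...
                    overwrite_input=overwrite_input,
                    method=method)
    r = func(a, **kwargs)
    result = _quantile(arr,
                       quantiles=q,
    ...<2 lines>...
                       out=out,
                       weights=wgt)
    slices_having_nans = np.isnan(arr[-1, ...])
                                  ~~~^^^^^^^^^
IndexError: index -1 is out of bounds for axis 0 with size 0
```

```bash
python3 -m pendant '[{"jaw":0,"linear":[0,0,0.7],"twist":0},{"jaw":0,"linear":[0,0,1.6],"twist":0},{"jaw":0,"linear":[0,0,2.2],"twist":0},{"jaw":0,"linear":[0,0,2.4],"twist":0},{"jaw":0,"linear":[0,0,2.4],"twist":0},{"jaw":0,"linear":[0,0,2.2],"twist":0},{"jaw":0,"linear":[0,0,1.6],"twist":0},{"jaw":0,"linear":[0,0,0.8],"twist":0},{"jaw":0,"linear":[0,0,0.2],"twist":0},{"jaw":0,"linear":[0,0,0],"twist":0}]'
python3 -m pendant '[{"jaw":0,"linear":[0,0,0],"twist":0},{"jaw":0,"linear":[0,0,0.5],"twist":0},{"jaw":0,"linear":[0,0,0.5],"twist":0},{"jaw":0,"linear":[0.3,0,0.5],"twist":0},{"jaw":0,"linear":[0,0,0],"twist":0}]' 12
python3 -m pendant '[{"jaw":0,"linear":[1.2,0,0.6],"twist":0},{"jaw":0,"linear":[1.2,0,0.6],"twist":0},{"jaw":0,"linear":[1.2,0,0.7],"twist":0},{"jaw":0,"linear":[0,0,0],"twist":0}]'
python3 go.py
python3 - <<'E'
from h import *
c=shot('scene'); W=cloud(c); hsv=cv2.cvtColor(c['color'],cv2.COLOR_BGR2HSV); o=robot.get_obs()['position']
q=(hsv[...,1]<50)&(hsv[...,2]>110)&(abs(W[...,0]-o[0])<.06)&(W[...,1]>.13)&(W[...,1]<o[1])&(W[...,2]>.004)&(W[...,2]<o[2]-.03); P=W[q]
b=(P[:,1]*1000)//20*20; print('y: wall top z',[(y,P[b==y][:,2].max().round(3),P[b==y][:,2].min().round(3)) for y in sorted(set(b))])
E
```

```text
time: 12.75
position: [0.5471, 0.2425, 0.2]
tool_rot: [0.694, 0.72, -0.0, -0.0]
ft_force: [-0.0, 0.0, -3.5]
grip_width: 0.0433
grip_force: 60.0
time: 13.17
position: [0.5461, 0.2463, 0.1844]
tool_rot: [0.693, 0.721, -0.001, -0.001]
ft_force: [-0.3, -0.8, -4.2]
grip_width: 0.044
grip_force: 12.0
time: 13.5
position: [0.5453, 0.2852, 0.1652]
tool_rot: [0.692, 0.722, 0.001, -0.0]
ft_force: [0.5, 1.5, -0.8]
grip_width: 0.0443
grip_force: 12.0
t=13.5 p=[0.5453 0.2852 0.1652] toolx=92.37 tilt=0.1 w=44.3 gf=12.0 F=[ 0.5  1.5 -0.8]
y: wall top z [(np.float64(160.0), np.float64(0.036), np.float64(0.005)), (np.float64(180.0), np.float64(0.053), np.float64(0.007)), (np.float64(200.0), np.float64(0.069), np.float64(0.019)), (np.float64(220.0), np.float64(0.081), np.float64(0.004)), (np.float64(240.0), np.float64(0.099), np.float64(0.049)), (np.float64(260.0), np.float64(0.113), np.float64(0.069)), (np.float64(280.0), np.float64(0.118), np.float64(0.088))]
```

The lip is on the surface and the tray leans at about 40°. I'll follow the arc down to level.

```bash
python3 -m pendant '[{"jaw":0,"linear":[1.35,0,1.05],"twist":0},{"jaw":0,"linear":[1.35,0,1.05],"twist":0},{"jaw":0,"linear":[1.15,0,1.2],"twist":0},{"jaw":0,"linear":[1.15,0,1.2],"twist":0},{"jaw":0,"linear":[0.95,0,1.4],"twist":0},{"jaw":0,"linear":[0.95,0,1.4],"twist":0},{"jaw":0,"linear":[0.5,0,1.05],"twist":0},{"jaw":0,"linear":[0.45,0,1.0],"twist":0},{"jaw":0,"linear":[0.35,0,0.7],"twist":0},{"jaw":0,"linear":[0,0,0.2],"twist":0},{"jaw":0,"linear":[0,0,0],"twist":0}]'
python3 go.py
python3 - <<'E'
from h import *
c=shot('scene'); W=cloud(c); hsv=cv2.cvtColor(c['color'],cv2.COLOR_BGR2HSV); o=robot.get_obs()['position']
q=(hsv[...,1]<50)&(hsv[...,2]>110)&(abs(W[...,0]-o[0])<.06)&(W[...,1]>.13)&(W[...,1]<o[1])&(W[...,2]>.004)&(W[...,2]<.06); P=W[q]
b=(P[:,1]*1000)//20*20; print('y: wall top z',[(y,P[b==y][:,2].max().round(3),P[b==y][:,2].min().round(3)) for y in sorted(set(b))])
E
```

```text
time: 14.47
position: [0.5418, 0.364, 0.0635]
tool_rot: [0.694, 0.72, -0.0, -0.001]
ft_force: [0.1, 0.7, -2.2]
grip_width: 0.0437
grip_force: 12.0
t=14.5 p=[0.5418 0.364  0.0635] toolx=92.17 tilt=0.1 w=43.7 gf=12.0 F=[ 0.1  0.7 -2.2]
y: wall top z [(np.float64(160.0), np.float64(0.004), np.float64(0.004)), (np.float64(180.0), np.float64(0.029), np.float64(0.004)), (np.float64(200.0), np.float64(0.03), np.float64(0.004)), (np.float64(220.0), np.float64(0.03), np.float64(0.004)), (np.float64(240.0), np.float64(0.031), np.float64(0.004)), (np.float64(260.0), np.float64(0.028), np.float64(0.004)), (np.float64(280.0), np.float64(0.029), np.float64(0.004)), (np.float64(300.0), np.float64(0.029), np.float64(0.004)), (np.float64(320.0), np.float64(0.032), np.float64(0.004)), (np.float64(340.0), np.float64(0.027), np.float64(0.005))]
```

```bash
python3 -m pendant '[{"jaw":0,"linear":[0,0,0.2],"twist":0},{"jaw":0,"linear":[0,0,0.1],"twist":0},{"jaw":0,"linear":[0,0,0],"twist":0},{"jaw":1,"linear":[0,0,0],"twist":0},{"jaw":1,"linear":[0,0,0],"twist":0},{"jaw":1,"linear":[0,0,0],"twist":0},{"jaw":1,"linear":[0,0,0],"twist":0},{"jaw":1,"linear":[0,0,0],"twist":0},{"jaw":1,"linear":[0,0,0],"twist":0}]'
python3 -m pendant '[{"jaw":1,"linear":[0,0,-1],"twist":0},{"jaw":1,"linear":[0,0,-2],"twist":0},{"jaw":1,"linear":[0,0,-3.5],"twist":0},{"jaw":1,"linear":[0,0,-3.5],"twist":3.5},{"jaw":1,"linear":[0,0,-3.5],"twist":3.5},{"jaw":1,"linear":[0,0,-3],"twist":3.5},{"jaw":1,"linear":[0,0,-1.5],"twist":3.7},{"jaw":1,"linear":[0,0,0],"twist":0}]'
python3 tr.py; python3 go.py 0.6566 -0.2371 0.24 78
python3 -m pendant '[{"jaw":1,"linear":[-1.6,0.6,0],"twist":0},{"jaw":1,"linear":[-3.13,1.32,0],"twist":0},{"jaw":1,"linear":[-3.13,1.32,0],"twist":0},{"jaw":1,"linear":[-3.13,1.32,0],"twist":0},{"jaw":1,"linear":[-3.13,1.32,0],"twist":0},{"jaw":1,"linear":[-3.13,1.32,0],"twist":0},{"jaw":1,"linear":[-3.13,1.32,0],"twist":0},{"jaw":1,"linear":[-3.13,1.32,0],"twist":0},{"jaw":1,"linear":[-3.13,1.32,0],"twist":0},{"jaw":1,"linear":[-3.13,1.32,0],"twist":0}]'
python3 -m pendant '[{"jaw":1,"linear":[-3.13,1.32,0],"twist":0},{"jaw":1,"linear":[-3.13,1.32,0],"twist":0},{"jaw":1,"linear":[-3.13,1.32,0],"twist":0},{"jaw":1,"linear":[-3.13,1.32,0],"twist":0},{"jaw":1,"linear":[-3.13,1.32,0],"twist":0},{"jaw":1,"linear":[-3.13,1.32,0],"twist":0},{"jaw":1,"linear":[-2.5,1.1,0],"twist":0},{"jaw":1,"linear":[-1.6,0.7,0],"twist":0},{"jaw":1,"linear":[0,0,0],"twist":0}]'
python3 go.py 0.6566 -0.2371 0.24 78
python3 - <<'E'
from h import *
from m import rect
c=shot('wrist'); W=cloud(c); hsv=cv2.cvtColor(c['color'],cv2.COLOR_BGR2HSV)
near=(abs(W[...,0]-.65)<.1)&(abs(W[...,1]+.25)<.09)
q=near&(W[...,2]>.138)&(W[...,2]<.16); print('top',q.sum(),rect(W[q]),np.percentile(W[q][:,2],[10,50,90]).round(4))
q=near&(W[...,2]>.076)&(W[...,2]<.1)&(hsv[...,2]<130); print('handle',q.sum(),rect(W[q]) if q.sum()>4 else '',np.percentile(W[q][:,2],[10,50,90]).round(4) if q.any() else '')
cv2.imwrite('pics/w2.png',c['color'])
E
```

```text
time: 15.27
position: [0.5423, 0.3638, 0.0606]
tool_rot: [0.693, 0.721, -0.0, -0.0]
ft_force: [-0.7, -0.7, -0.5]
grip_width: 0.0758
grip_force: 0.0
time: 15.93
position: [0.5447, 0.3652, 0.2468]
tool_rot: [0.777, 0.629, 0.005, 0.001]
ft_force: [0.8, 0.6, 0.7]
grip_width: 0.087
grip_force: 0.0
side [(-180, 0.027), (-160, 0.026), (-140, 0.028), (-120, 0.028), (-100, 0.61), (-80, 0.029), (-60, 0.581), (-40, 0.028)] [[525.4, 260.0], [137.5, 150.5], 0.9]
scene [(-200, 0.027), (-180, 0.029), (-160, 0.028), (-140, 0.028), (-120, 0.028), (-100, 0.531), (-80, 0.053), (-60, 0.589), (-40, 0.566)] [[530.9, 258.4], [127.0, 154.4], 2.0]
t=16.0 p=[0.5421 0.3639 0.2414] toolx=78.12 tilt=0.1 w=86.7 gf=0.0 F=[ 0.4  0.1 -0.3] | need(cm) [-56.45  23.58   0.13] twist 0.12
time: 16.87
position: [0.601, 0.0453, 0.2382]
tool_rot: [0.777, 0.63, -0.002, -0.002]
ft_force: [0.2, -0.1, -0.9]
grip_width: 0.0869
grip_force: 0.0
time: 17.62
position: [0.6497, -0.2009, 0.2383]
tool_rot: [0.778, 0.628, -0.001, -0.001]
ft_force: [0.5, -0.6, 0.8]
grip_width: 0.087
grip_force: 0.0
t=17.6 p=[ 0.6497 -0.2009  0.2383] toolx=77.84 tilt=0.1 w=87.0 gf=0.0 F=[ 0.5 -0.6  0.8] | need(cm) [-3.39  1.44 -0.17] twist -0.16
top 547 [[649.1, -273.1], [4.6, 128.4], 78.4] [0.1455 0.1462 0.1471]
handle 2455 [[656.7, -248.5], [33.3, 131.5], 78.4] [0.0859 0.0892 0.0901]
```

View pics/w2.png

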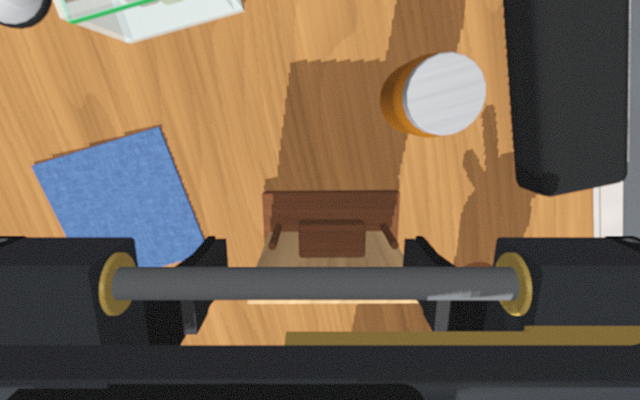

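The wrist view shows the lid's handle top at columns 300–365, rows 221–256, between the dowels at (276,237) and (388,237). The lid's top edge is below it at row ~300, and the amber jar is well clear at (440,95).

```bash
python3 - <<'E'
from h import *
c=dict(np.load('pics/wrist.npz')); W=cloud(c); q=np.zeros(W.shape[:2],bool); q[212:266,290:372]=1
q&=(W[...,2]>.085)&(W[...,2]<.094); P=W[q]
ex=np.array([np.cos(np.radians(78.4)),np.sin(np.radians(78.4))]); ey=np.array([ex[1],-ex[0]])
a=P[:,:2]@ex; b=P[:,:2]@ey; A=np.percentile(a,[1,99]); B=np.percentile(b,[1,99])
mid=ex*(A[1]-.0095)+ey*B.mean(); print('ext',np.diff(A),np.diff(B),'z',np.median(P[:,2]).round(4),'pads centre',mid.round(4))
q=(W[...,2]>.14)&(W[...,2]<.15)&(abs(W[...,0]-.65)<.1)&(W[...,1]<-.2); print('plate top x', np.percentile(W[q][:,:2]@ex,[2,50,98])-A[1])
E
python3 go.py 0.6566 -0.2371 0.098 78.4
```

```text
ext [0.03244572] [0.06259687] z 0.0893 pads centre [ 0.6563 -0.2417]
plate top x [-0.04364946 -0.04174406 -0.04009267]
t=17.7 p=[ 0.6493 -0.1983  0.2386] toolx=77.90 tilt=0.2 w=87.0 gf=0.0 F=[ 0.   0.6 -0.8] | need(cm) [-3.66  1.58 14.05] twist -0.50
```

```bash
python3 -m pendant '[{"jaw":1,"linear":[-1.6,0.6,0],"twist":-0.5},{"jaw":1,"linear":[-1.7,0.7,0],"twist":0},{"jaw":1,"linear":[-0.65,0.25,1.5],"twist":0},{"jaw":1,"linear":[0,0,2.8],"twist":0},{"jaw":1,"linear":[0,0,3],"twist":0},{"jaw":1,"linear":[0,0,2.5],"twist":0},{"jaw":1,"linear":[0,0,1.5],"twist":0},{"jaw":1,"linear":[0,0,1],"twist":0},{"jaw":1,"linear":[0,0,0.7],"twist":0},{"jaw":1,"linear":[0,0,0.4],"twist":0},{"jaw":1,"linear":[0,0,0.2],"twist":0},{"jaw":1,"linear":[0,0,0],"twist":0}]'
python3 go.py 0.6564 -0.240 0.098 78.4
```

```text
time: 18.67
position: [0.6577, -0.2388, 0.1053]
tool_rot: [0.774, 0.633, 0.0, 0.0]
ft_force: [-0.9, -0.3, 0.2]
grip_width: 0.0871
grip_force: 0.0
t=18.7 p=[ 0.6577 -0.2388  0.1053] toolx=78.54 tilt=0.0 w=87.1 gf=0.0 F=[-0.9 -0.3  0.2] | need(cm) [-0.14 -0.1   0.73] twist 0.14
```

```bash
python3 -m pendant '[{"jaw":1,"linear":[-0.1,-0.1,0.2],"twist":0},{"jaw":1,"linear":[0,0,0.2],"twist":0},{"jaw":1,"linear":[0,0,0.2],"twist":0},{"jaw":1,"linear":[0,0,0],"twist":0},{"jaw":1,"linear":[0,0,0],"twist":0}]'
python3 go.py 0.6564 -0.240 0.098 78.4
python3 -m pendant '[{"jaw":0,"linear":[0,0,0],"twist":0},{"jaw":0,"linear":[0,0,0],"twist":0},{"jaw":0,"linear":[0,0,0],"twist":0},{"jaw":0,"linear":[0,0,0],"twist":0},{"jaw":0,"linear":[0,0,0],"twist":0},{"jaw":0,"linear":[0,0,0],"twist":0}]' 60
python3 go.py 0.6564 -0.240 0.098 78.4
```

```text
time: 19.08
position: [0.6561, -0.2399, 0.0989]
tool_rot: [0.774, 0.633, 0.0, 0.0]
ft_force: [-0.7, -0.1, -0.3]
grip_width: 0.0871
grip_force: 0.0
t=19.1 p=[ 0.6561 -0.2399  0.0989] toolx=78.51 tilt=0.0 w=87.1 gf=0.0 F=[-0.7 -0.1 -0.3] | need(cm) [-0.01  0.03  0.09] twist 0.11
time: 19.58
position: [0.6562, -0.2398, 0.0989]
tool_rot: [0.774, 0.633, 0.0, 0.0]
ft_force: [0.5, 0.3, 0.8]
grip_width: 0.0591
grip_force: 60.0
t=19.6 p=[ 0.6562 -0.2398  0.0989] toolx=78.52 tilt=0.0 w=59.1 gf=60.0 F=[0.5 0.3 0.8] | need(cm) [-0.02  0.02  0.09] twist 0.12
```

Handle gripped (59 mm). Next I lift the lid out of the rack.

```bash
python3 -m pendant '[{"jaw":0,"linear":[0,0,-0.4],"twist":0},{"jaw":0,"linear":[0,0,-0.8],"twist":0},{"jaw":0,"linear":[0,0,-1.2],"twist":0},{"jaw":0,"linear":[0,0,-1.5],"twist":0},{"jaw":0,"linear":[0,0,-1.5],"twist":0},{"jaw":0,"linear":[0,0,-1.5],"twist":0},{"jaw":0,"linear":[0,0,-1.5],"twist":0},{"jaw":0,"linear":[0,0,-1.5],"twist":0},{"jaw":0,"linear":[0,0,-1.5],"twist":0},{"jaw":0,"linear":[0,0,-1],"twist":0},{"jaw":0,"linear":[0,0,-0.5],"twist":0},{"jaw":0,"linear":[0,0,0],"twist":0}]'
python3 go.py 0.4307 -0.1913 0.2
python3 - <<'E'
from h import *
for n in('side','scene'): c=shot(n); cv2.imwrite(f'pics/l_{n}.png',c['color'])
a=cv2.imread('pics/l_scene.png')[110:260,120:290]; b=cv2.imread('pics/l_side.png')[40:190,230:400]
cv2.imwrite('pics/l1.png',np.hstack([cv2.resize(a,(400,353),interpolation=2),cv2.resize(b,(400,353),interpolation=2)]))
E
```

```text
time: 20.58
position: [0.6568, -0.2401, 0.23]
tool_rot: [0.774, 0.633, 0.001, 0.002]
ft_force: [-0.3, 0.8, -1.9]
grip_width: 0.0588
grip_force: 60.0
t=20.6 p=[ 0.6568 -0.2401  0.23  ] toolx=78.52 tilt=0.2 w=58.8 gf=60.0 F=[-0.3  0.8 -1.9] | need(cm) [  0.29 -23.14   2.92]
```

View pics/l1.png

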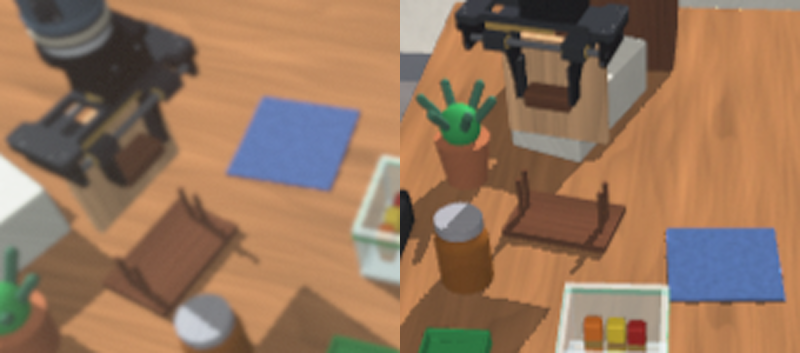

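The lid hangs vertically, clear of the rack, handle at (548,95) in the side crop, and all three bars are visible in the jar at (615,330). I'll carry the lid over the mat and turn it to the mat's yaw.

```bash
python3 -m pendant '[{"jaw":0,"linear":[0,-0.8,0],"twist":0},{"jaw":0,"linear":[0,-1.8,0],"twist":0},{"jaw":0,"linear":[0,-2.6,0],"twist":0},{"jaw":0,"linear":[0,-3,0],"twist":0},{"jaw":0,"linear":[0,-3,0],"twist":0},{"jaw":0,"linear":[0,-3,0],"twist":0},{"jaw":0,"linear":[0,-3,0],"twist":0},{"jaw":0,"linear":[0,-2.6,0],"twist":0},{"jaw":0,"linear":[0,-1.8,0],"twist":0},{"jaw":0,"linear":[-0.3,-1.2,0],"twist":-0.5},{"jaw":0,"linear":[0,-0.2,0],"twist":0},{"jaw":0,"linear":[0,0,0],"twist":0}]'
python3 -m pendant '[{"jaw":0,"linear":[0,0,0.6],"twist":-2},{"jaw":0,"linear":[0,0,1.2],"twist":-3},{"jaw":0,"linear":[0,0,1.7],"twist":-3},{"jaw":0,"linear":[0,0,1.9],"twist":-3},{"jaw":0,"linear":[0,0,1.9],"twist":-2.5},{"jaw":0,"linear":[0,0,1.9],"twist":-1.5},{"jaw":0,"linear":[0,0,1.5],"twist":0},{"jaw":0,"linear":[0,0,1],"twist":0},{"jaw":0,"linear":[0,0,0.5],"twist":0},{"jaw":0,"linear":[0,0,0],"twist":0}]'
python3 go.py 0.4311 -0.1973 0.105 94
python3 -m pendant '[{"jaw":0,"linear":[0,0,0],"twist":0},{"jaw":0,"linear":[0,0,0],"twist":0},{"jaw":0,"linear":[0,0,0],"twist":0}]' 14
cat > ld.py <<'E'
from h import *
o=robot.get_obs()['position']; p=o[:2]
for n in('side','scene'):
    c=shot(n); W=cloud(c); hsv=cv2.cvtColor(c['color'],cv2.COLOR_BGR2HSV)
    q=(abs(W[...,0]-p[0])<.1)&(abs(W[...,1]-p[1])<.1)&(W[...,2]>.006)&(W[...,2]<o[2]+.05)&(hsv[...,0]>8)&(hsv[...,0]<28)&(hsv[...,1]>50)&(hsv[...,2]>120); P=W[q]
    b=((P[:,1]-p[1])*1000)//15*15; print(n,len(P),[(int(y),round(float(np.median(P[b==y][:,2])),3)) for y in sorted(set(b)) if (b==y).sum()>4])
E
python3 ld.py
python3 -m pendant '[{"jaw":0,"linear":[0,0,0],"twist":0},{"jaw":0,"linear":[0,0,0],"twist":0},{"jaw":0,"linear":[0,0,0],"twist":0}]' 8
python3 ld.py
```

```text
time: 21.68
position: [0.4291, -0.1965, 0.2276]
tool_rot: [0.772, 0.636, -0.0, -0.001]
ft_force: [0.8, 0.1, -2.6]
grip_width: 0.0591
grip_force: 60.0
time: 22.52
position: [0.4306, -0.1969, 0.1046]
tool_rot: [0.682, 0.732, -0.0, -0.001]
ft_force: [1.0, -0.5, -1.6]
grip_width: 0.059
grip_force: 60.0
t=22.5 p=[ 0.4306 -0.1969  0.1046] toolx=94.03 tilt=0.1 w=59.0 gf=60.0 F=[ 1.  -0.5 -1.6] | need(cm) [-0.04  0.05 -0.04] twist 0.03
time: 22.77
position: [0.4308, -0.1974, 0.1066]
tool_rot: [0.682, 0.731, 0.0, 0.001]
ft_force: [-0.0, 1.1, -1.9]
grip_width: 0.0595
grip_force: 14.0
side 963 [(-45, 0.151), (-30, 0.078), (-15, 0.062), (0, 0.078)]
scene 189 [(-30, 0.086), (0, 0.095)]
time: 23.12
position: [0.4302, -0.197, 0.1061]
tool_rot: [0.682, 0.731, 0.0, 0.0]
ft_force: [0.7, -0.5, -2.2]
grip_width: 0.0601
grip_force: 8.0
side 1057 [(-45, 0.142), (-30, 0.093), (-15, 0.039), (0, 0.078)]
scene 265 [(-45, 0.149), (-30, 0.094), (-15, 0.047), (0, 0.102)]
```

At 8 N it has started to lean (about 15°). I'll ease a little more.

```bash
python3 -m pendant '[{"jaw":0,"linear":[0,0,0],"twist":0},{"jaw":0,"linear":[0,0,0],"twist":0},{"jaw":0,"linear":[0,0,0],"twist":0},{"jaw":0,"linear":[0,0,0],"twist":0}]' 6
python3 ld.py
python3 -m pendant '[{"jaw":0,"linear":[0,0,0],"twist":0},{"jaw":0,"linear":[0,0,0],"twist":0},{"jaw":0,"linear":[0,0,0],"twist":0}]' 4.5
python3 ld.py
```

```text
time: 23.55
position: [0.4301, -0.1969, 0.1058]
tool_rot: [0.682, 0.731, 0.0, -0.0]
ft_force: [0.1, 1.0, -2.8]
grip_width: 0.06
grip_force: 6.0
side 1328 [(-75, 0.079), (-60, 0.078), (-45, 0.075), (-30, 0.071), (-15, 0.067), (0, 0.063), (15, 0.059), (30, 0.054), (45, 0.05), (60, 0.047)]
scene 1018 [(-60, 0.075), (-45, 0.073), (-30, 0.07), (-15, 0.068), (0, 0.066), (15, 0.062), (30, 0.059), (45, 0.057), (60, 0.054)]
time: 23.9
position: [0.4302, -0.197, 0.1059]
tool_rot: [0.682, 0.731, -0.0, 0.0]
ft_force: [-0.4, 0.2, -2.5]
grip_width: 0.0597
grip_force: 4.5
side 1253 [(-60, 0.074), (-45, 0.072), (-30, 0.069), (-15, 0.066), (0, 0.063), (15, 0.061), (30, 0.057), (45, 0.055), (60, 0.051), (75, 0.05)]
scene 1024 [(-60, 0.076), (-45, 0.073), (-30, 0.071), (-15, 0.068), (0, 0.065), (15, 0.062), (30, 0.059), (45, 0.056), (60, 0.053)]
```

It swung handle-up and hangs at about 11°, as expected. Now I lower it onto the mat and let go.

```bash
python3 -m pendant '[{"jaw":0,"linear":[0,0,0.5],"twist":0},{"jaw":0,"linear":[0,0,0.8],"twist":0},{"jaw":0,"linear":[0,0,0.8],"twist":0},{"jaw":0,"linear":[0,0,0.6],"twist":0},{"jaw":0,"linear":[0,0,0.5],"twist":0},{"jaw":0,"linear":[0,0,0.4],"twist":0},{"jaw":0,"linear":[0,0,0.3],"twist":0},{"jaw":0,"linear":[0,0,0.3],"twist":0},{"jaw":0,"linear":[0,0,0],"twist":0}]' 5
python3 ld.py; python3 go.py
```

```text
time: 24.75
position: [0.4302, -0.197, 0.0636]
tool_rot: [0.682, 0.731, 0.0, 0.0]
ft_force: [1.1, -0.3, -2.7]
grip_width: 0.06
grip_force: 5.0
side 1054 [(-60, 0.024), (-45, 0.023), (-30, 0.023), (-15, 0.023), (0, 0.024), (15, 0.024), (30, 0.023), (45, 0.023), (60, 0.023), (75, 0.021)]
scene 951 [(-75, 0.007), (-60, 0.025), (-45, 0.025), (-30, 0.025), (-15, 0.024), (0, 0.025), (15, 0.025), (30, 0.025), (45, 0.025), (60, 0.025), (75, 0.024)]
t=24.9 p=[ 0.4299 -0.1967  0.0637] toolx=94.01 tilt=0.0 w=60.1 gf=5.0 F=[-0.4  1.  -2.1]
```

```bash
python3 -m pendant '[{"jaw":1,"linear":[0,0,0],"twist":0},{"jaw":1,"linear":[0,0,0],"twist":0},{"jaw":1,"linear":[0,0,0],"twist":0},{"jaw":1,"linear":[0,0,0],"twist":0},{"jaw":1,"linear":[0,0,-1],"twist":0},{"jaw":1,"linear":[0,0,-2.5],"twist":0},{"jaw":1,"linear":[0,0,-3],"twist":0},{"jaw":1,"linear":[0,0,-3],"twist":0},{"jaw":1,"linear":[0,0,-2.5],"twist":0},{"jaw":1,"linear":[0,0,-1],"twist":0},{"jaw":1,"linear":[0,0,0],"twist":0}]'
cat > lm.py <<'E'
from h import *
from m import rect
for n in('side','scene'):
    c=shot(n); W=cloud(c); hsv=cv2.cvtColor(c['color'],cv2.COLOR_BGR2HSV); Z=W[...,2]
    L=(abs(W[...,0]-.43)<.1)&(abs(W[...,1]+.19)<.1)
    q=L&(Z>.018)&(Z<.03)&(hsv[...,0]<30); print(n,'plate',q.sum(),rect(W[q]))
    q=L&(Z>.05)&(Z<.062); print(' handle',q.sum(),rect(W[q]) if q.sum()>4 else '')
    J=(abs(W[...,0]-.5535)<.09)&(abs(W[...,1]-.034)<.09)
    q=J&(Z>.096)&(Z<.104); print(' rim',q.sum(),rect(W[q]))
    g=cv2.inRange(hsv,(40,60,40),(90,255,255))>0
    v,u=np.nonzero(g&J&(Z>.07)); P=np.array([ray(c,a,b,.088) for a,b in zip(u,v)]); print(' band',len(P),rect(P) if len(P)>5 else '')
    cv2.imwrite(f'pics/k_{n}.png',c['color'])
E
python3 lm.py; python3 go.py
```

```text
time: 25.77
position: [0.4315, -0.1979, 0.1966]
tool_rot: [0.682, 0.732, 0.0, 0.003]
ft_force: [0.2, 0.2, -0.9]
grip_width: 0.0874
grip_force: 0.0
side plate 1025 [[429.1, -183.8], [134.3, 140.8], 3.1]
 handle 103 [[430.5, -182.8], [60.1, 23.3], 8.8]
 rim 437 [[555.0, 34.3], [119.8, 124.9], 3.1]
 band 97 [[555.1, 33.7], [117.2, 125.3], 2.2]
scene plate 1140 [[428.7, -184.4], [137.6, 135.4], 4.3]
 handle 103 [[430.2, -183.8], [61.1, 20.1], 3.0]
 rim 456 [[552.3, 34.2], [123.4, 121.5], 2.6]
 band 1 
t=25.9 p=[ 0.43   -0.1968  0.1939] toolx=94.02 tilt=0.0 w=86.9 gf=0.0 F=[0.8 0.  0.1]
```

The lid lies flat and level on the mat at (0.430, -0.184), inside its edges, and the gripper is clear. Now I regrasp it centrally by the handle.

```bash
python3 -m pendant '[{"jaw":1,"linear":[0.7,0,1],"twist":0},{"jaw":1,"linear":[0.6,0,2],"twist":0},{"jaw":1,"linear":[0,0,2.8],"twist":0},{"jaw":1,"linear":[0,0,2.8],"twist":0},{"jaw":1,"linear":[0,0,2.4],"twist":0},{"jaw":1,"linear":[0,0,1.6],"twist":0},{"jaw":1,"linear":[0,0,1],"twist":0},{"jaw":1,"linear":[0,0,0.6],"twist":0},{"jaw":1,"linear":[0,0,0.3],"twist":0},{"jaw":1,"linear":[0,0,0.1],"twist":0},{"jaw":1,"linear":[0,0,0],"twist":0}]'
python3 go.py 0.430 -0.1835 0.048 94
python3 -m pendant '[{"jaw":0,"linear":[0,0,0],"twist":0},{"jaw":0,"linear":[0,0,0],"twist":0},{"jaw":0,"linear":[0,0,0],"twist":0},{"jaw":0,"linear":[0,0,0],"twist":0},{"jaw":0,"linear":[0,0,0],"twist":0},{"jaw":0,"linear":[0,0,0],"twist":0}]' 40
python3 -m pendant '[{"jaw":0,"linear":[0,0,-0.4],"twist":0},{"jaw":0,"linear":[0,0,-0.9],"twist":0},{"jaw":0,"linear":[0,0,-1.5],"twist":0.5},{"jaw":0,"linear":[0,0,-2],"twist":0.5},{"jaw":0,"linear":[0,0,-2],"twist":0.5},{"jaw":0,"linear":[0,0,-2],"twist":0.1},{"jaw":0,"linear":[0,0,-2],"twist":0},{"jaw":0,"linear":[0,0,-1.4],"twist":0},{"jaw":0,"linear":[0,0,-0.8],"twist":0},{"jaw":0,"linear":[0,0,-0.3],"twist":0},{"jaw":0,"linear":[0,0,0],"twist":0}]'
python3 go.py 0.5537 0.0343 0.18 92.4
```

```text
time: 26.78
position: [0.4291, -0.1839, 0.0477]
tool_rot: [0.682, 0.731, -0.0, -0.0]
ft_force: [-0.1, -0.1, 0.1]
grip_width: 0.0869
grip_force: 0.0
t=26.8 p=[ 0.4291 -0.1839  0.0477] toolx=94.01 tilt=0.0 w=86.9 gf=0.0 F=[-0.1 -0.1  0.1] | need(cm) [ 0.04  0.09 -0.03] twist 0.01
time: 27.28
position: [0.4293, -0.1841, 0.0482]
tool_rot: [0.682, 0.732, 0.0, 0.0]
ft_force: [-1.2, 0.2, 2.5]
grip_width: 0.0598
grip_force: 40.0
time: 28.2
position: [0.4292, -0.1839, 0.1814]
tool_rot: [0.692, 0.722, 0.0, 0.001]
ft_force: [-0.5, -0.0, -2.7]
grip_width: 0.0599
grip_force: 40.0
t=28.2 p=[ 0.4292 -0.1839  0.1814] toolx=92.42 tilt=0.1 w=59.9 gf=40.0 F=[-0.5 -0.  -2.7] | need(cm) [21.28 13.36  0.14] twist 0.02
```

```bash
python3 -m pendant '[{"jaw":0,"linear":[0.64,0.4,0],"twist":0},{"jaw":0,"linear":[1.49,0.94,0],"twist":0},{"jaw":0,"linear":[2.13,1.34,0],"twist":0},{"jaw":0,"linear":[2.55,1.6,0],"twist":0},{"jaw":0,"linear":[2.77,1.74,0],"twist":0},{"jaw":0,"linear":[2.77,1.74,0],"twist":0},{"jaw":0,"linear":[2.55,1.6,0],"twist":0},{"jaw":0,"linear":[2.13,1.34,0],"twist":0},{"jaw":0,"linear":[1.7,1.07,0],"twist":0},{"jaw":0,"linear":[1.28,0.8,0],"twist":0},{"jaw":0,"linear":[0.85,0.53,0],"twist":0},{"jaw":0,"linear":[0.42,0.26,0],"twist":0}]'
python3 -m pendant '[{"jaw":0,"linear":[0,0,0],"twist":0},{"jaw":0,"linear":[0,0,0.5],"twist":0},{"jaw":0,"linear":[0,0,1],"twist":0},{"jaw":0,"linear":[0,0,0.5],"twist":0},{"jaw":0,"linear":[0,0,0],"twist":0},{"jaw":0,"linear":[0,0,0],"twist":0}]'
python3 go.py 0.5537 0.0343 0.16 92.4
cat > al.py <<'E'
from h import *
from m import rect
o=robot.get_obs()['position']; ez=o[2]-.024
for n in('side','scene'):
    c=shot(n); W=cloud(c); hsv=cv2.cvtColor(c['color'],cv2.COLOR_BGR2HSV); Z=W[...,2]
    L=(abs(W[...,0]-.5535)<.095)&(abs(W[...,1]-.034)<.095)
    q=L&(abs(Z-ez)<.007)&(hsv[...,0]<30)&(hsv[...,1]>40); print(n,'plate',q.sum(),rect(W[q]),'z by y',[round(float(np.median(Z[q&(abs(W[...,1]-y)<.012)])),4) for y in(-.02,.034,.085)],'z by x',[round(float(np.median(Z[q&(abs(W[...,0]-x)<.012)])),4) for x in(.5,.555,.61)])
    q=L&(Z>.03)&(Z<.104)&(hsv[...,1]<70); P=W[q]; print('  jar walls x',np.percentile(P[:,0],[1,99]).round(4),'y',np.percentile(P[:,1],[1,99]).round(4))
    cv2.imwrite(f'pics/a_{n}.png',c['color'])
a=cv2.imread('pics/a_scene.png')[110:260,220:390]; b=cv2.imread('pics/a_side.png')[80:230,240:410]
cv2.imwrite('pics/a1.png',np.hstack([cv2.resize(a,(400,353),interpolation=2),cv2.resize(b,(400,353),interpolation=2)]))
E
python3 al.py
```

```text
time: 29.2
position: [0.5535, 0.0359, 0.1795]
tool_rot: [0.691, 0.722, -0.001, -0.001]
ft_force: [0.2, 0.8, -1.9]
grip_width: 0.0598
grip_force: 40.0
time: 29.7
position: [0.553, 0.0337, 0.1601]
tool_rot: [0.692, 0.721, -0.001, -0.001]
ft_force: [0.0, 0.3, -1.6]
grip_width: 0.0594
grip_force: 40.0
t=29.7 p=[0.553  0.0337 0.1601] toolx=92.36 tilt=0.1 w=59.4 gf=40.0 F=[ 0.   0.3 -1.6] | need(cm) [0.06 0.07 0.01] twist -0.04
side plate 1415 [[554.6, 33.9], [133.2, 138.5], 2.8] z by y [0.1354, 0.1357, 0.1355] z by x [0.1355, 0.1353, 0.1349]
  jar walls x [0.4936 0.6111] y [0.0186 0.0976]
scene plate 1181 [[553.3, 33.0], [137.6, 133.9], 2.3] z by y [0.1367, 0.1369, 0.1368] z by x [0.137, 0.137, 0.1366]
  jar walls x [0.5032 0.6151] y [-0.0224  0.0959]
```

View pics/a1.png

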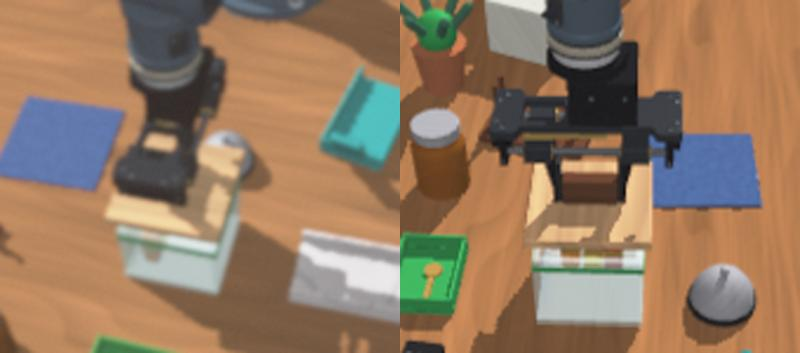

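The lid is level over the jar, and its plate centre agrees with the rim centre to about 1 mm in both views. I'll lower it slowly.

```bash
python3 -m pendant '[{"jaw":0,"linear":[0.08,0,0.4],"twist":0},{"jaw":0,"linear":[0,0,0.5],"twist":0},{"jaw":0,"linear":[0,0,0.4],"twist":0},{"jaw":0,"linear":[0,0,0.2],"twist":0},{"jaw":0,"linear":[0,0,0.2],"twist":0},{"jaw":0,"linear":[0,0,0],"twist":0}]'
python3 go.py 0.5537 0.0343 0.136
python3 -m pendant '[{"jaw":0,"linear":[0,0,0.2],"twist":0},{"jaw":0,"linear":[0,0,0.2],"twist":0},{"jaw":0,"linear":[0,0,0],"twist":0}]'
python3 go.py 0.5537 0.0343 0.136
```

```text
time: 30.3
position: [0.5534, 0.0351, 0.1433]
tool_rot: [0.692, 0.722, -0.0, -0.0]
ft_force: [-0.2, 0.3, -1.5]
grip_width: 0.0603
grip_force: 40.0
t=30.3 p=[0.5534 0.0351 0.1433] toolx=92.42 tilt=0.1 w=60.3 gf=40.0 F=[-0.2  0.3 -1.5] | need(cm) [-0.09  0.03  0.73]
time: 30.55
position: [0.5535, 0.0351, 0.1395]
tool_rot: [0.692, 0.722, -0.0, -0.0]
ft_force: [0.4, 0.7, -1.0]
grip_width: 0.0597
grip_force: 40.0
t=30.6 p=[0.5535 0.0351 0.1395] toolx=92.42 tilt=0.0 w=59.7 gf=40.0 F=[ 0.4  0.7 -1. ] | need(cm) [-0.08  0.02  0.35]
```

The plug has entered the mouth with no contact force. Last few millimetres.

```bash
python3 -m pendant '[{"jaw":0,"linear":[0,0,0.15],"twist":0},{"jaw":0,"linear":[0,0,0.15],"twist":0},{"jaw":0,"linear":[0,0,0.1],"twist":0},{"jaw":0,"linear":[0,0,0],"twist":0},{"jaw":0,"linear":[0,0,0],"twist":0}]'
python3 go.py 0.5537 0.0343 0.136; python3 al.py
```

```text
time: 30.97
position: [0.5538, 0.035, 0.1362]
tool_rot: [0.692, 0.722, 0.0, 0.0]
ft_force: [-1.1, 0.5, 2.5]
grip_width: 0.0595
grip_force: 40.0
t=31.0 p=[0.5538 0.035  0.1362] toolx=92.42 tilt=0.0 w=59.5 gf=40.0 F=[-1.1  0.5  2.5] | need(cm) [-0.07 -0.01  0.02]
side plate 1384 [[555.0, 34.5], [133.4, 139.6], 1.4] z by y [0.1115, 0.1121, 0.1116] z by x [0.1116, 0.1116, 0.1113]
  jar walls x [0.4937 0.6102] y [0.0896 0.0994]
scene plate 1119 [[553.0, 34.1], [135.2, 134.5], 2.0] z by y [0.1127, 0.112, 0.1127] z by x [0.113, 0.113, 0.1122]
  jar walls x [0.5149 0.6155] y [-0.0221  0.096 ]
```

Seated: the plate's top is at 112 mm, as expected, with light contact. I'll release, retreat and check.

```bash
python3 -m pendant '[{"jaw":1,"linear":[0,0,0],"twist":0},{"jaw":1,"linear":[0,0,0],"twist":0},{"jaw":1,"linear":[0,0,0],"twist":0},{"jaw":1,"linear":[0,0,0],"twist":0},{"jaw":1,"linear":[0,0,0],"twist":0},{"jaw":1,"linear":[0,0,-1],"twist":0},{"jaw":1,"linear":[0,0,-2],"twist":0},{"jaw":1,"linear":[0,0,-3],"twist":0},{"jaw":1,"linear":[0,0,-3],"twist":0},{"jaw":1,"linear":[0,0,-2],"twist":0},{"jaw":1,"linear":[0,0,-1],"twist":0},{"jaw":1,"linear":[0,0,0],"twist":0}]'
sed -i 's/^o=.*/ez=.112/' al.py; python3 al.py; python3 go.py
python3 - <<'E'
import cv2,numpy as np
a=cv2.imread('pics/a_scene.png'); b=cv2.imread('pics/a_side.png'); cv2.imwrite('pics/fin.png',np.hstack([cv2.resize(a[130:300,150:450],(400,227)),cv2.resize(b[90:330,220:420],(280,227))]))
E
```

```text
time: 32.07
position: [0.5552, 0.0349, 0.2589]
tool_rot: [0.692, 0.722, 0.002, 0.003]
ft_force: [0.6, -0.2, -0.2]
grip_width: 0.0872
grip_force: 0.0
side plate 1585 [[554.6, 35.2], [133.9, 137.9], 2.5] z by y [0.1115, 0.1117, 0.1113] z by x [0.1114, 0.1115, 0.1112]
  jar walls x [0.4937 0.6107] y [0.0898 0.0995]
scene plate 1641 [[553.4, 33.9], [135.8, 134.9], 2.2] z by y [0.1126, 0.1128, 0.1127] z by x [0.113, 0.1127, 0.1125]
  jar walls x [0.5143 0.6156] y [-0.0222  0.0961]
t=32.2 p=[0.5532 0.0351 0.2555] toolx=92.41 tilt=0.0 w=86.8 gf=0.0 F=[ 0.3  0.2 -0.9]
```

View pics/fin.png

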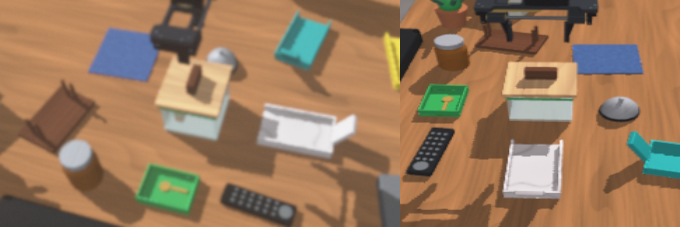

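The final view shows the lid seated flat on the jar, the empty tray level on the cabinet top, the bystanders where they were and the gripper clear. Handing in.

```bash
python3 -c "
from rig import robot
print(robot.hand_in())"
```

```text
the job is handed in; nothing more can be done
None
```

The job is done and handed in at about 32 s: all three bars are in the jar, the tray is level on the cabinet top, and the lid was laid on the mat, retaken by its handle and put fully home on the jar; no verdict was returned.

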